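Start the bench fume extractor and set its damper to the third click

TASK

Get the blue fume extractor ready for welding, pushing with the fingertips and without gripping anything: first push the orange damper lever fully home to its shut end (the thin end of the white wedge mark), then press the green start button all the way in and let it go. Then push the lever open again, counting the clicks, and leave it resting in the third click from shut, never running past the third click, because more suction would pull the shielding gas off the weld. Press start only while the damper is shut, do not press the red stop button, and leave the tools and other things where they are.

Things in the scene. Friction and masses are not known exactly. Their poses are not given: they have to be found in the camera images.
- extractor: Blue bench fume extractor, fixed, 220 (x) x 320 (y) mm, grey top plate 120 mm above its origin. Origin: centre of its underside; x runs from its louvred front (robot side) to its back, y to its left, z up. The lever's slot runs along y at x = 30 mm; the lever stands at y = -90 mm when shut and opens toward +y. The yellow plate of the two buttons lies on top at x = -55, y = 83 mm.
- damper (a joint): Lever travel in m along the extractor's +y: 0 = shut at its end stop, 0.080 = full open. Sprung notches: shut 0, first click 0.016, second 0.032, third 0.048, then 0.064, 0.080. Leaving a notch takes about 7 N, fading to little half-way (8 mm on), where the lever snaps ahead into the next notch: that drop of force is the click. It starts open at about the first or second notch.
- lever_grip (a point): Centre of the orange grip, a rounded upright block 34 (extractor x) x 18 (extractor y, the travel) x 30 mm high on a thin steel blade. Its underside is 12 mm, its top 42 mm and this point 27 mm above the grey top plate. Both faces across the travel are free to push. Squeezing it between the fingers fails the run.
- start_top (a point): Centre of the top face of the round green start button, 28 mm across, 24 mm above the grey top plate, pressed straight down. Black collar 44 mm across round it, whose rim is 6 mm below the button's top.
- start (a joint): How far the green start button is pressed in m: 0 = released, 0.006 = all the way in, which takes about 5 N. It springs back.
- stop_top (a point): Centre of the top face of the round red stop button, of the same size and height, 60 mm to the left (extractor +y) of the green one. Not to be pressed.
- stop (a joint): How far the red stop button is pressed in m, 0 = released.
- tip_box: Small card box, 45 x 70 x 29 mm high, lying loose on the extractor's top plate behind the buttons; origin at the centre of its underside. Stays where it is.
- marker_red: Red felt marker, 138 mm long, 13 mm thick, lying on the bench in front of the extractor; origin under its middle. Stays where it is.
- nut_0: Bright hexagon nut, 30 x 34 x 24 mm, on the bench in front of the extractor; origin under its centre. Stays where it is.
- tin: Open tin with an orange band, 79 mm across, 100 mm high, at the right of the bench; origin at the centre of its underside. Stays where it is.
- spray_can: Orange spray can with a black cap, 66 mm across, 205 mm high, at the back right; origin at the centre of its underside. Stays where it is.
- spool_small: Small spool of copper-coloured welding wire, 100 mm across, 41 mm high, at the front right; origin at the centre of its underside. Stays where it is.

How it is judged:
By the outcome, as a careful person would: the job done as asked, in the order asked, and still so for the second after the job is handed in, with the robot touching nothing.
It also fails if it takes over 72 s, if anything falls off the work surface, if the arm or the gripper's body presses on something with over 40 N, if the wrist force passes 120 N, or if a joint passes its speed limit or range.

ROBOT

A 6-joint arm with a two-finger parallel gripper is mounted at the origin on the work surface; the furniture and walls round the work are solid. World frame = base frame: x ahead of the robot, y to its left, z up, the work surface at z = 0. Lengths are in mm, angles in rad, forces in N, time in s.
With the tool pointing down it reaches from about 275 to 750 mm from the base axis. Payload 10.2 kg.
Tool frame: the origin (TCP) lies at the very end of the fingers, on their centre line; the grasp point (between the pads) lies 19 mm behind it; z points along the fingers, y is the line along which they close (so a half turn about z gives the same grasp; the last joint's range is limited). The gripper opens to 85 mm and grips with 20 to 120 N. Pads are 22 mm wide; open, the fingers measure 114 mm over their backs; the gripper's body (76 mm by 85 mm) begins 54 mm behind the grasp point. The pads swing forward as they close: fully open they stand 13 mm farther back than shut.
Start: joints at [1.122, 0.313, 1.498, -0, 1.331, -0.223], TCP at [117.553, 511.676, 231.294] pointing down, gripper open.
Joint ranges: [-2.94, 2.94], [-0.97, 2.17], [0.19, 2.56], [-1.23, 4.37], [0.02, 3.11], [-2.88, 2.88]. Speed limits (rad/s): [2.39, 2.39, 3.01, 3.14, 3.14, 3.14].

INTERFACE

Orientations are given as a unit quaternion [w, x, y, z].
In Python, from rig import ctrl gives the robot as it stands.
- The arm moves only by the tool step_arm, never from a script. Its argument "increments" is a list of rows, each a list of 3 entries, a list of its own where there are three numbers: the shift along the tool's x, y, z in cm, then the turn, a rotation vector about the tool's x, y, z in degrees, then the opening in per cent of the stroke, from 0 (shut) to 100 (fully open). A call has 1 to 8 rows; each row is the pose to reach, as a shift and turn from the pose commanded when the call began, along the tool's axes at that moment; what a row does not reach only later rows make up. A row lasts 1/8 s, in which the tool goes at most 62.5 mm and 10.7 degrees, less where a joint would pass 70% of its speed; a pose out of reach is approached as far as the arm can. A call with a gripper value outside its range is refused whole. The fingers move at their own pace and stop on an object; "squeeze" is the grip in N (left out, the last holds). Time passes only in rows, so rows that repeat a pose let the fingers close. It gives the time, the measured TCP pose, the force, the opening and the grip force at its end, in the units of the state.
- ctrl.sense(): the state, without advancing time (a new reading comes with each control period).
- ctrl.capture(name): name is "scene" or "side" or "wrist"; returns a dict with "img" (480x640x3 uint8, red, green, blue), "fx", "fy", "cx", "cy" (pixels), "extrinsics" (4x4, takes a point from camera to world coordinates). Camera axes: x right, y down, z forward; pixel columns grow to the right and rows downward; lengths in mm; the calibration is good to about 2 mm. The wrist camera is an equidistant fisheye: a pixel r from the principal point sees the ray r / f radians off the axis. A picture is of the moment at which its call begins. There is no depth.
- ctrl.finish_job(): hands the job in; it is judged then, once.
The state is a dict: "time_s": time; "joints": joint angles; "dq": joint speeds; "tau": joint torques, N m; "eef_pos": TCP position; "ee_rot": TCP orientation; "force": force on the tool from outside, world axes, zero at the start; "wrist_torque": the same for the moment, N m; "grip_width": opening from 0.0 (shut) to 1.0 (fully open); "grip_force": force on a finger pad.
Only numpy, scipy, OpenCV 4.12 (cv2) and the standard library are available. Lean on these libraries where they do the work, as an engineer would, in place of code of your own. Each camera call takes 0.05 s, during which the arm holds its last target. There are 200 camera calls.

## Working session

There is one attempt and no reset: what is moved stays moved. The work goes in short steps, Python scripts to look and compute and a tool call to move; the robot and the scene stay as the last step left them, time stands still between calls to the robot, and variables do not carry over. Pictures are saved under pics/ and viewed, at most 10 in all, crops included, and the job is handed in when it is done.

Besides the shell and the picture viewer there is one more tool, called after "Request:" by a JSON object that holds its "fn" and its "kwargs". step_arm: Moves the arm, as the interface text tells. Its arguments: {"type":"object","properties":{"increments":{"type":"array"},"squeeze":{"type":"number"}},"required":["increments"]}

```bash
mkdir -p pics; ls
python3 - <<'E'
from rig import ctrl
import cv2,numpy as np
s=ctrl.sense();print({k:np.round(v,3).tolist() for k,v in s.items()})
for n in("scene","side"):
    c=ctrl.capture(n);cv2.imwrite(f"pics/{n}0.png",c["img"][:,:,::-1]);np.savez(f"{n}0.npz",**c);print(n,c["fx"],c["cx"],c["cy"],np.round(c["extrinsics"],3).tolist())
E
```

```text
pics
{'time_s': 0.0, 'joints': [1.122, 0.313, 1.498, -0.0, 1.331, -0.223], 'dq': [-0.002, 0.001, 0.0, -0.0, -0.001, 0.001], 'tau': [-0.001, -41.228, -25.974, -0.0, 0.004, 0.0], 'eef_pos': [117.453, 511.432, 230.717], 'ee_rot': [-0.0, 0.113, 0.994, -0.001], 'force': [0.528, -0.132, -0.477], 'wrist_torque': [0.048, 0.029, 0.04], 'grip_force': 0.0, 'grip_width': 1.0}
scene 603.5584595101282 328.9308060172742 239.1783348816108 [[0.37, -0.754, 0.543, -239.444], [-0.929, -0.311, 0.201, -333.567], [0.017, -0.579, -0.815, 1183.425], [0.0, 0.0, 0.0, 1.0]]
side 592.4005017084374 316.29434638439693 235.92591731302164 [[-0.985, -0.091, 0.145, 245.07], [-0.169, 0.41, -0.896, 1280.372], [0.022, -0.908, -0.419, 735.688], [0.0, 0.0, 0.0, 1.0]]
```

View pics/scene0.png

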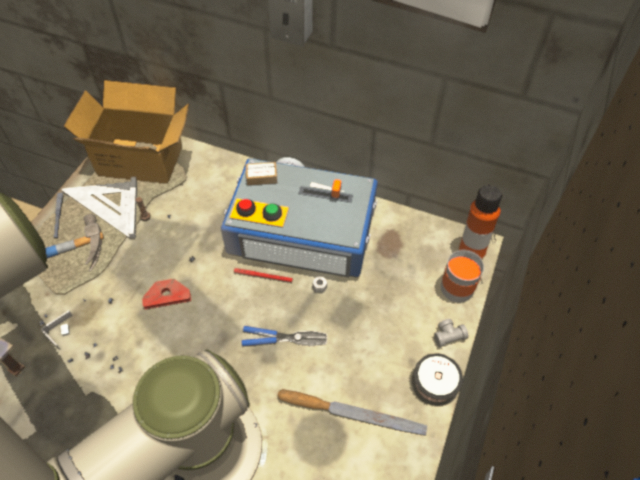

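View pics/side0.png

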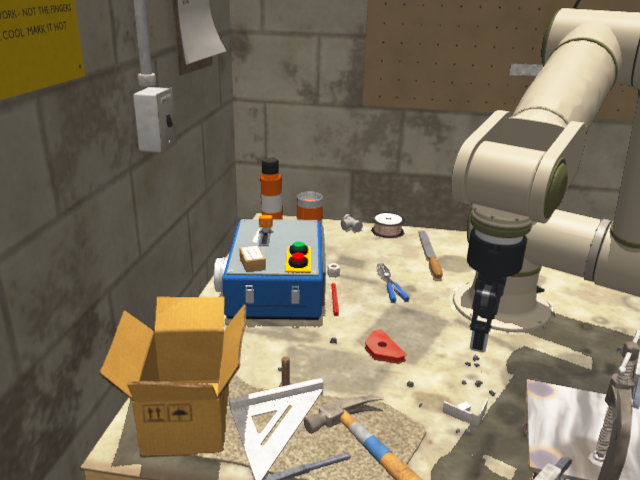

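The scene view shows the red button at (246,207), green at (272,212) and the lever grip at (336,187). The side view has green at (299,247), red at (298,260) and the grip at (266,222). I'll triangulate these.

```bash
cat > h.py <<'E'
import cv2,numpy as np
def ray(c,uv):
    E=np.array(c["extrinsics"]);d=np.array([(uv[0]-c["cx"])/c["fx"],(uv[1]-c["cy"])/c["fy"],1]);d=E[:3,:3]@d
    return E[:3,3],d/np.linalg.norm(d)
def tri(r1,r2):
    (p,d),(q,e)=r1,r2
    t=np.linalg.lstsq(np.c_[d,-e],q-p,rcond=None)[0];a=p+t[0]*d;b=q+t[1]*e
    return (a+b)/2,np.linalg.norm(a-b)
def onz(r,z): p,d=r;return p+d*(z-p[2])/d[2]
def proj(c,P):
    E=np.array(c["extrinsics"]);q=E[:3,:3].T@(np.array(P)-E[:3,3]);return c["fx"]*q[0]/q[2]+c["cx"],c["fy"]*q[1]/q[2]+c["cy"]
H={"orange":((6,150,120),(18,255,255)),"green":((60,120,60),(90,255,255)),"red":((0,180,100),(4,255,255)),"yellow":((20,180,150),(32,255,255)),"blue":((105,120,50),(120,255,255))}
def blob(img,col,roi):
    x0,y0,x1,y1=roi;h=cv2.cvtColor(np.ascontiguousarray(img[y0:y1,x0:x1]),cv2.COLOR_RGB2HSV)
    m=cv2.inRange(h,*map(np.array,H[col]))
    if col=="red": m|=cv2.inRange(h,np.array((174,150,90)),np.array((180,255,255)))
    n,l,s,c=cv2.connectedComponentsWithStats(m)
    if n<2:return None
    k=1+s[1:,4].argmax();return c[k]+[x0,y0],s[k]+[x0,y0,0,0,0]
E
python3 - <<'E'
from h import *
A=np.load("scene0.npz");B=np.load("side0.npz");R={}
for col,ra,rb in(("orange",(320,170,360,205),(250,205,285,240)),("green",(255,195,290,230),(280,232,320,262)),("red",(230,190,262,225),(280,245,320,275)),("yellow",(220,190,300,235),(275,235,325,280))):
    a=blob(A["img"],col,ra);b=blob(B["img"],col,rb);P,e=tri(ray(A,a[0]),ray(B,b[0]));R[col]=P
    print(col,a,b,P.round(1),round(e,1))
v=R["red"]-R["green"];print(np.linalg.norm(v),np.degrees(np.arctan2(v[1],v[0])))
for n in "AB":
    i=eval(n)["img"];u=(290,195) if n=="A" else (272,245)
    r=(215,150,390,285) if n=="A" else (205,205,345,325)
    cv2.imwrite(f"pics/c{n}.png",cv2.resize(i[r[1]:r[3],r[0]:r[2],::-1],None,fx=4.2,fy=4.2,interpolation=cv2.INTER_CUBIC))
E
```

```text
orange (array([335.95505618, 188.7752809 ]), array([332, 180,   9,  17,  89])) (array([268.47572816, 218.69902913]), array([259, 212,  23,  15, 206])) [581.  -43.1 152.3] 0.8
green (array([271.42857143, 208.6043956 ]), array([266, 204,  12,  10,  91])) (array([298.45783133, 245.45783133]), array([293, 242,  12,   8,  83])) [482.2  69.9 141.7] 1.3
red (array([245.11650485, 204.41747573]), array([239, 200,  13,  10, 103])) (array([297.71428571, 256.65306122]), array([292, 252,  13,  10,  98])) [471.5 128.2 142.1] 0.5
yellow (array([259.11890838, 214.62183236]), array([231, 199,  57,  27, 513])) (array([298.1796875, 262.25     ]), array([286, 247,  25,  25, 256])) [476.4  99.2 113.2] 0.5
59.230983330416926 100.38062614396095
```

View pics/cA.png

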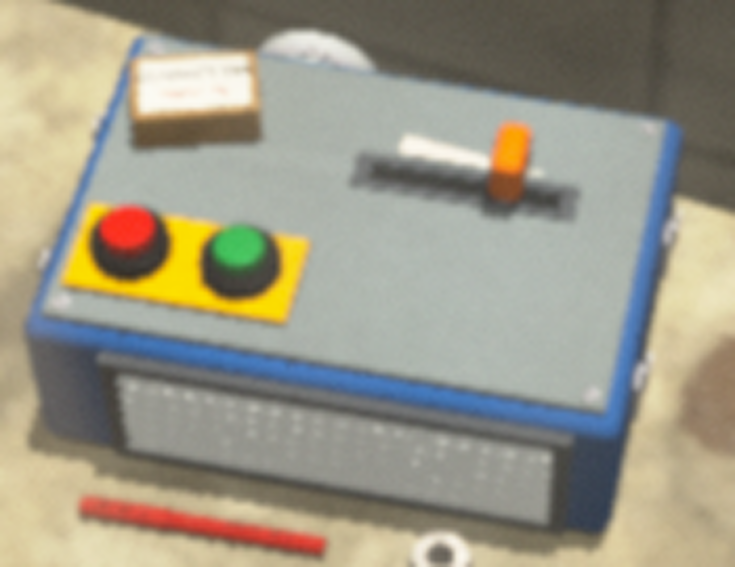

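Run:
```python
from h import *
A=np.load("scene0.npz")
f=lambda x,y,z:onz(ray(A,(215+(x+.5)/4.2-.5,150+(y+.5)/4.2-.5)),z)
C=[f(*p,118) for p in((28,325),(140,40),(680,122),(612,425))]
for p in C: print(p.round(1))
for i,j,o in((0,1,0),(3,2,0),(0,3,90),(1,2,90)):
    v=C[j]-C[i];print(np.linalg.norm(v[:2]).round(1),np.degrees(np.arctan2(v[1],v[0]))+o)
print("centre",np.mean(C,0))
print("screws",[f(*p,121)[:2].round(1) for p in((60,300),(592,397),(650,127))])
print("yellow",[f(*p,121)[:2].round(1) for p in((92,205),(62,285),(288,322),(308,240))])
print("slot ends",[f(*p,120)[:2].round(1) for p in((362,170),(572,202))])
```

```text
[411.  158.9 118. ]
[614.2 193.8 118. ]
[ 673.8 -109.8  118. ]
[ 467.7 -144.4  118. ]
206.2 9.767583770657216
209.1 9.542192865011575
308.5 10.583249672876605
309.4 11.111595468012538
centre [541.67949805  24.62150452 118.        ]
screws [array([430. , 149.6]), array([ 478.1, -129.6]), array([661.4, -96.2])]
yellow [array([493.8, 163.1]), array([439.3, 153.2]), array([462.4,  33.6]), array([516.2,  46.1])]
slot ends [array([572.7,  39. ]), array([595.5, -74.8])]
```

View pics/cB.png

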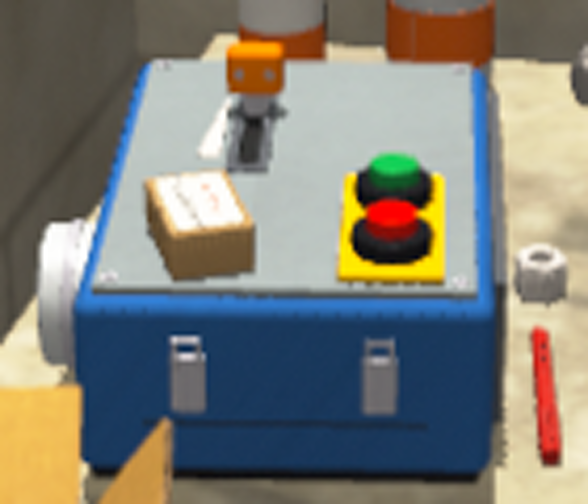

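```bash
cat >> h.py <<'E'
YAW=np.radians(10.3);O=np.array([543.,26.]);Rz=np.array([[np.cos(YAW),-np.sin(YAW)],[np.sin(YAW),np.cos(YAW)]])
def ext(P): return Rz.T@(np.array(P)[:2]-O)
def wor(x,y): return O+Rz@np.array([x,y])
def shift(s,P): # tool-frame cm to world target P
    from scipy.spatial.transform import Rotation as R
    w,x,y,z=s["ee_rot"];return (R.from_quat([x,y,z,w]).inv().apply(np.array(P)-s["eef_pos"])/10).round(2)
E
python3 - <<'E'
from h import *
A=np.load("scene0.npz");B=np.load("side0.npz")
P,e=tri(ray(A,(335.96,188.8)),ray(B,(266,221.2)));print("grip",P,e,ext(P))
print("grip z147",ext(onz(ray(A,(335.96,188.8)),147)),ext(onz(ray(B,(266,221.2)),147)))
for n,uv,z in(("green",(271.4,208.6),144),("red",(245.1,204.4),144)): print(n,ext(onz(ray(A,uv),z)))
print("green B",ext(onz(ray(B,(298.5,245.5)),144)))
print("can",onz(ray(A,(490,197)),205),ext(onz(ray(A,(490,197)),205)))
from rig import ctrl
s=ctrl.sense()
print(shift(s,[*wor(30,-45),215]))
E
```

```text
grip [586.75052588 -41.20863576 145.54167132] 0.13902624775595032 [ 31.02843487 -73.94826209]
grip z147 [ 29.90117856 -74.15361278] [ 30.72144851 -70.47218613]
green [-52.93983661  53.51052765]
red [-53.73488412 112.80541381]
green B [-52.64933346  59.96269748]
can [ 642.85251648 -365.76916085  205.        ] [  28.19420319 -403.30966682]
[-56.88 -40.74   1.61]
```

Everything agrees: yaw 10.3°, the grip at extractor (30, -74), so it sits in the first notch. Next I move above its open side with the fingers closed.

Request:
{"fn": "step_arm", "kwargs": {"increments": [[[-56.9, -40.7, 1.6], [0, 0, 66.8], 0], [[-56.9, -40.7, 1.6], [0, 0, 66.8], 0], [[-56.9, -40.7, 1.6], [0, 0, 66.8], 0], [[-56.9, -40.7, 1.6], [0, 0, 66.8], 0], [[-56.9, -40.7, 1.6], [0, 0, 66.8], 0], [[-56.9, -40.7, 1.6], [0, 0, 66.8], 0], [[-56.9, -40.7, 1.6], [0, 0, 66.8], 0], [[-56.9, -40.7, 1.6], [0, 0, 66.8], 0]], "squeeze": 20}}

```text
time_s: 1.1
eef_pos: [449.7, 135.4, 219.7]
ee_rot: [-0.0, 0.641, 0.767, 0.0]
force: [0.2, 1.2, -0.1]
grip_width: 0.001
grip_force: 0.0
```

Run:
```python
from h import *
from rig import ctrl
s=ctrl.sense();w,a,b,z=s["ee_rot"]
print(np.degrees(np.arctan2(2*b*b-1,2*a*b)), shift(s,[*wor(30,-38),215]),s["eef_pos"])
```

```text
10.215968579826429 [-16.22  10.25   0.47] [449.68858021 135.3839957  219.74891178]
```

Request:
{"fn": "step_arm", "kwargs": {"increments": [[[-16.2, 10.25, 0.5], [0, 0, 0], 0], [[-16.2, 10.25, 0.5], [0, 0, 0], 0], [[-16.2, 10.25, 0.5], [0, 0, 0], 0], [[-16.2, 10.25, 0.5], [0, 0, 0], 0], [[-16.2, 10.25, 0.5], [0, 0, 0], 0], [[-16.2, 10.25, 0.5], [0, 0, 0], 0]]}}

```text
time_s: 1.85
eef_pos: [577.8, -2.8, 215.1]
ee_rot: [-0.0, 0.641, 0.768, 0.0]
force: [0.8, -0.4, -0.1]
grip_width: 0.002
grip_force: 0.0
```

Run:
```python
from h import *
from rig import ctrl
s=ctrl.sense();print(s["eef_pos"],s["force"],ext(s["eef_pos"]))
c=ctrl.capture("wrist");cv2.imwrite("pics/w1.png",c["img"][:,:,::-1])
c=ctrl.capture("side");np.savez("side1.npz",**c)
cv2.imwrite("pics/s1.png",cv2.resize(c["img"][130:330,200:400,::-1],None,fx=3,fy=3))
```

```text
[577.8081277   -2.76872029 215.1257526 ] [ 0.84399525 -0.44293927 -0.12119002] [ 29.10328513 -34.5288838 ]
```

View pics/w1.png

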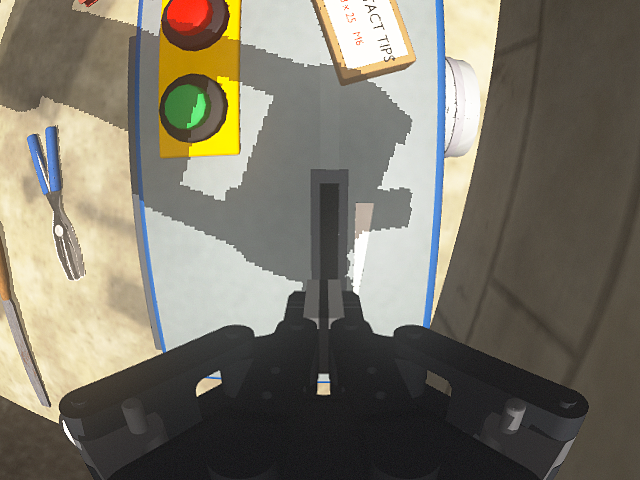

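View pics/s1.png

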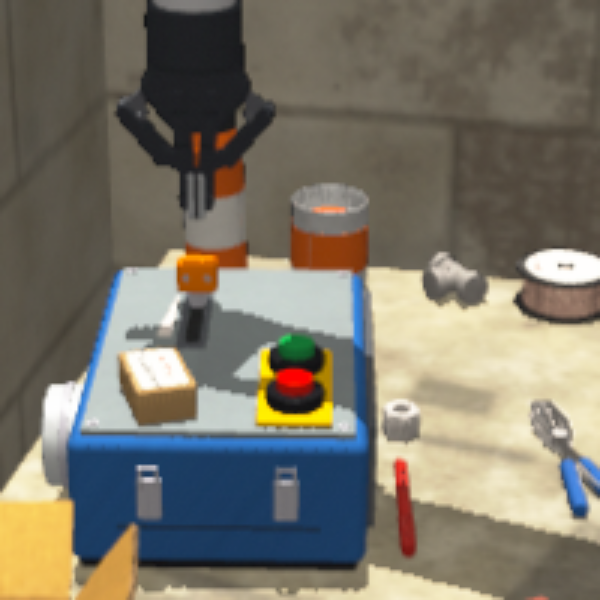

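The wrist view shows the slot (about col 328, rows 170-290) in line with the closed fingers. The side view shows the fingers clear above the open side of the grip. Now I descend and push toward shut.

Request:
{"fn": "step_arm", "kwargs": {"increments": [[[0, 0, 3.8], [0, 0, 0], 0], [[0, 0, 7.3], [0, 0, 0], 0], [[0, 0, 7.3], [0, 0, 0], 0], [[-0.8, 0, 7.3], [0, 0, 0], 0], [[-1.2, 0, 7.3], [0, 0, 0], 0], [[-1.6, 0, 7.3], [0, 0, 0], 0], [[-2.0, 0, 7.3], [0, 0, 0], 0], [[-2.2, 0, 7.3], [0, 0, 0], 0]]}}

```text
time_s: 2.95
eef_pos: [582.3, -24.6, 142.4]
ee_rot: [-0.001, 0.641, 0.768, 0.001]
force: [-2.6, 7.5, 3.8]
grip_width: -0.001
grip_force: 3.8
```

Request:
{"fn": "step_arm", "kwargs": {"increments": [[[-0.3, 0, 0], [0, 0, 0], 0], [[-0.6, 0, 0], [0, 0, 0], 0], [[-0.9, 0, 0], [0, 0, 0], 0], [[-1.1, 0, 0], [0, 0, 0], 0], [[-1.1, 0, 0], [0, 0, 0], 0]]}}

```text
time_s: 3.58
eef_pos: [584.3, -36.6, 141.8]
ee_rot: [-0.0, 0.641, 0.767, -0.0]
force: [0.7, 0.9, 0.6]
grip_width: -0.001
grip_force: 0.0
```

Request:
{"fn": "step_arm", "kwargs": {"increments": [[[-0.2, 0, 0], [0, 0, 0], 0], [[-0.3, 0, 0], [0, 0, 0], 0], [[-0.3, 0, 0], [0, 0, 0], 0]]}}

```text
time_s: 3.95
eef_pos: [584.4, -37.4, 141.8]
ee_rot: [-0.002, 0.641, 0.768, 0.001]
force: [-1.9, 9.6, 2.4]
grip_width: 0.0
grip_force: 5.1
```

Request:
{"fn": "step_arm", "kwargs": {"increments": [[[-0.15, 0, 0], [0, 0, 0], 0], [[-0.25, 0, 0], [0, 0, 0], 0], [[-0.25, 0, 0], [0, 0, 0], 0]]}}

```text
time_s: 4.32
eef_pos: [584.4, -37.5, 141.9]
ee_rot: [-0.003, 0.641, 0.768, 0.002]
force: [-4.5, 21.1, 6.0]
grip_width: -0.005
grip_force: 10.8
```

Run:
```python
from h import *
from rig import ctrl
s=ctrl.sense();print(s["eef_pos"],s["force"],ext(s["eef_pos"]))
```

```text
[584.42767398 -37.51287738 141.86567263] [-4.53767762 21.05906447  5.98595019] [ 29.40382542 -69.89672964]
```

The lever is hard against its stop: 21 N, with the TCP at -69.9 against the expected -70. Next, back off, lift and go over the green button.

Request:
{"fn": "step_arm", "kwargs": {"increments": [[[1.5, 0, 0], [0, 0, 0], 0], [[2.5, 0, -3], [0, 0, 0], 0], [[3.5, 0, -5], [0, 0, 0], 0], [[8, -4, -5], [0, 0, 0], 0], [[12.6, -8.4, -5], [0, 0, 0], 0], [[12.6, -8.4, -5], [0, 0, 0], 0], [[12.6, -8.4, -4], [0, 0, 0], 0], [[12.6, -8.4, -4], [0, 0, 0], 0]]}}

```text
time_s: 5.32
eef_pos: [480.5, 66.6, 180.8]
ee_rot: [-0.001, 0.641, 0.767, -0.0]
force: [0.6, -0.3, -0.8]
grip_width: -0.001
grip_force: 0.0
```

Run:
```python
from h import *
from rig import ctrl
s=ctrl.sense();print(s["eef_pos"],s["force"],ext(s["eef_pos"]))
c=ctrl.capture("wrist");d=ctrl.capture("scene");np.savez("scene2.npz",**d);np.savez("w2.npz",**c)
print(blob(d["img"],"orange",(320,170,365,215)))
im=np.hstack([cv2.resize(c["img"],(400,300)),cv2.resize(d["img"][150:285,215:395],(400,300))]);cv2.imwrite("pics/b.png",im[:,:,::-1])
```

```text
[480.50400892  66.63656988 180.82505917] [ 0.56434951 -0.33207622 -0.84177299] [-54.22296184  51.15613474]
(array([342.3902439 , 190.12195122]), array([339, 181,   9,  17,  82]))
```

View pics/b.png

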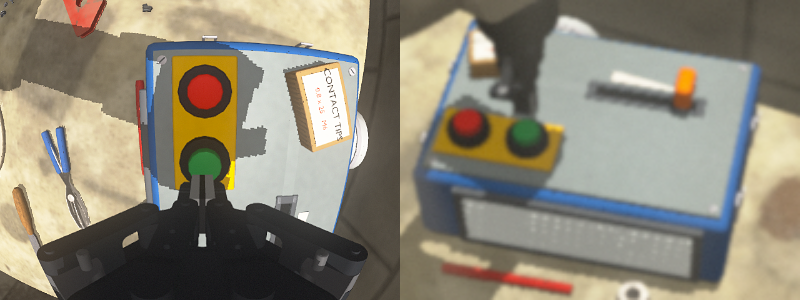

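The lever sits at the wedge's thin end and the fingers are centred on the green button (wrist half, col about 204). Now I descend.

Request:
{"fn": "step_arm", "kwargs": {"increments": [[[0.2, 0, 1.5], [0, 0, 0], 0], [[0.2, 0, 3], [0, 0, 0], 0], [[0.2, 0, 3.3], [0, 0, 0], 0], [[0.2, 0, 3.6], [0, 0, 0], 0], [[0.2, 0, 3.8], [0, 0, 0], 0], [[0.2, 0, 3.8], [0, 0, 0], 0]]}}

```text
time_s: 6.18
eef_pos: [479.8, 69.2, 144.1]
ee_rot: [0.0, 0.641, 0.768, 0.0]
force: [-3.5, -0.4, 3.9]
grip_width: -0.004
grip_force: 1.8
```

Request:
{"fn": "step_arm", "kwargs": {"increments": [[[0, 0, 0.2], [0, 0, 0], 0], [[0, 0, 0.4], [0, 0, 0], 0], [[0, 0, 0.6], [0, 0, 0], 0], [[0, 0, 0.7], [0, 0, 0], 0], [[0, 0, 0.7], [0, 0, 0], 0]]}}

```text
time_s: 6.8
eef_pos: [480.3, 69.2, 141.3]
ee_rot: [0.002, 0.641, 0.768, 0.001]
force: [-19.5, 0.6, 47.8]
grip_width: -0.001
grip_force: 23.8
```

Request:
{"fn": "step_arm", "kwargs": {"increments": [[[0, 0, -0.5], [0, 0, 0], 0], [[0, 0, -0.5], [0, 0, 0], 0], [[0, 0, -0.5], [0, 0, 0], 0]]}}

```text
time_s: 7.18
eef_pos: [480.2, 69.2, 142.0]
ee_rot: [0.0, 0.641, 0.768, 0.0]
force: [-0.9, -0.4, 5.6]
grip_width: -0.003
grip_force: 3.2
```

Request:
{"fn": "step_arm", "kwargs": {"increments": [[[0, 0, -0.2], [0, 0, 0], 0], [[0, 0, -0.2], [0, 0, 0], 0]]}}

```text
time_s: 7.42
eef_pos: [480.1, 69.2, 144.0]
ee_rot: [0.0, 0.641, 0.768, 0.0]
force: [1.2, 0.2, 3.5]
grip_width: 0.003
grip_force: 1.8
```

Request:
{"fn": "step_arm", "kwargs": {"increments": [[[0, 0, -0.2], [0, 0, 0], 0], [[0, 0, -0.2], [0, 0, 0], 0]]}}

```text
time_s: 7.68
eef_pos: [480.0, 69.1, 145.9]
ee_rot: [0.0, 0.641, 0.768, 0.0]
force: [3.1, -0.8, 3.3]
grip_width: 0.004
grip_force: 1.3
```

Request:
{"fn": "step_arm", "kwargs": {"increments": [[[0, 0, -0.3], [0, 0, 0], 0], [[0, 0, -0.3], [0, 0, 0], 0]]}}

```text
time_s: 7.92
eef_pos: [479.4, 69.2, 148.7]
ee_rot: [-0.0, 0.641, 0.768, -0.0]
force: [0.1, -0.4, -0.3]
grip_width: -0.004
grip_force: 0.0
```

The spring force ran from about 3 N at 146 mm to 5.6 N at 142 mm, with a hard stop at 141.3 mm and free at 148 mm. That is the full 6 mm of travel, now released. Next I go round to the shut side of the lever.

Request:
{"fn": "step_arm", "kwargs": {"increments": [[[0, 0, -4.5], [0, 0, 0], 0], [[0, 0, -5], [0, 0, 0], 0], [[-5, 2.5, -5], [0, 0, 0], 0], [[-10, 5, -5], [0, 0, 0], 0], [[-15, 7.5, -5], [0, 0, 0], 0], [[-18.3, 8.4, -5], [0, 0, 0], 0], [[-18.3, 8.4, -5], [0, 0, 0], 0], [[-18.3, 8.4, -5], [0, 0, 0], 0]]}}

```text
time_s: 8.93
eef_pos: [594.5, -95.2, 198.2]
ee_rot: [-0.001, 0.641, 0.768, -0.0]
force: [-0.4, -1.2, -0.0]
grip_width: 0.0
grip_force: 0.0
```

Run:
```python
from h import *
from rig import ctrl
s=ctrl.sense();print(s["eef_pos"],s["force"],ext(s["eef_pos"]))
d=ctrl.capture("scene");c=ctrl.capture("side")
print(blob(d["img"],"orange",(320,170,365,215)))
print([blob(k["img"],"green",r)[0] for k,r in((d,(255,195,290,230)),(c,(280,232,320,262)))])
```

```text
[594.52260912 -95.17625738 198.16903474] [-0.35114432 -1.21841181 -0.04928754] [  29.02574099 -128.43586323]
(array([342.5412844 , 188.90825688]), array([339, 181,   8,  17, 109]))
[array([271.5       , 208.67346939]), array([298.47311828, 245.12903226])]
```

Request:
{"fn": "step_arm", "kwargs": {"increments": [[[0, 0, 3], [0, 0, 0], 0], [[0, 0, 5.6], [0, 0, 0], 0], [[0, 0, 5.6], [0, 0, 0], 0], [[0.6, 0, 5.6], [0, 0, 0], 0], [[1.2, 0, 5.6], [0, 0, 0], 0], [[1.6, 0, 5.6], [0, 0, 0], 0], [[1.9, 0, 5.6], [0, 0, 0], 0], [[1.9, 0, 5.6], [0, 0, 0], 0]]}}

```text
time_s: 10.02
eef_pos: [591.7, -77.1, 143.0]
ee_rot: [0.0, 0.641, 0.768, 0.0]
force: [-0.3, -0.1, -0.1]
grip_width: 0.0
grip_force: 0.0
```

Run:
```python
from h import *
from rig import ctrl
s=ctrl.sense();print(s["eef_pos"],s["force"],ext(s["eef_pos"]))
```

```text
[591.70116661 -77.06744927 142.95498732] [-0.25878952 -0.0992889  -0.1288231 ] [  29.48766092 -110.11439771]
```

Request:
{"fn": "step_arm", "kwargs": {"increments": [[[0.2, 0, 0], [0, 0, 0], 0], [[0.4, 0, 0], [0, 0, 0], 0], [[0.4, 0, 0], [0, 0, 0], 0]]}}

```text
time_s: 10.4
eef_pos: [591.2, -74.4, 143.0]
ee_rot: [0.001, 0.641, 0.767, -0.001]
force: [0.8, -6.7, -0.5]
grip_width: 0.001
grip_force: 3.0
```

Request:
{"fn": "step_arm", "kwargs": {"increments": [[[0.2, 0, 0], [0, 0, 0], 0], [[0.4, 0, 0], [0, 0, 0], 0], [[0.4, 0, 0], [0, 0, 0], 0]]}}

```text
time_s: 10.78
eef_pos: [590.3, -69.5, 142.9]
ee_rot: [0.0, 0.641, 0.767, -0.0]
force: [-0.2, -1.6, 0.2]
grip_width: 0.0
grip_force: 1.0
```

Request:
{"fn": "step_arm", "kwargs": {"increments": [[[0.2, 0, 0], [0, 0, 0], 0], [[0.2, 0, 0], [0, 0, 0], 0]]}}

```text
time_s: 11.02
eef_pos: [589.8, -66.9, 142.8]
ee_rot: [-0.0, 0.641, 0.768, 0.0]
force: [0.5, 0.7, -0.0]
grip_width: -0.001
grip_force: 0.0
```

First click: the force faded from 6.7 N to 0. On to the second.

Request:
{"fn": "step_arm", "kwargs": {"increments": [[[0.3, 0, 0], [0, 0, 0], 0], [[0.5, 0, 0], [0, 0, 0], 0], [[0.8, 0, 0], [0, 0, 0], 0], [[0.8, 0, 0], [0, 0, 0], 0]]}}

```text
time_s: 11.52
eef_pos: [588.5, -59.6, 142.9]
ee_rot: [0.0, 0.641, 0.768, -0.0]
force: [0.3, -2.0, -0.9]
grip_width: -0.001
grip_force: 0.9
```

Request:
{"fn": "step_arm", "kwargs": {"increments": [[[0.2, 0, 0], [0, 0, 0], 0], [[0.4, 0, 0], [0, 0, 0], 0], [[0.5, 0, 0], [0, 0, 0], 0], [[0.5, 0, 0], [0, 0, 0], 0]]}}

```text
time_s: 12.02
eef_pos: [587.6, -54.8, 142.9]
ee_rot: [0.0, 0.641, 0.767, -0.0]
force: [1.4, -2.3, -0.1]
grip_width: -0.0
grip_force: 1.6
```

Request:
{"fn": "step_arm", "kwargs": {"increments": [[[0.2, 0, 0], [0, 0, 0], 0], [[0.2, 0, 0], [0, 0, 0], 0]]}}

```text
time_s: 12.28
eef_pos: [587.1, -52.0, 142.8]
ee_rot: [-0.0, 0.641, 0.768, 0.0]
force: [-0.6, -1.2, 0.1]
grip_width: -0.003
grip_force: 0.0
```

Run:
```python
from h import *
from rig import ctrl
s=ctrl.sense();print(s["force"],ext(s["eef_pos"]))
d=ctrl.capture("scene");b=blob(d["img"],"orange",(305,165,365,215));print(b)
cv2.imwrite("pics/l2.png",cv2.resize(d["img"][150:250,260:390,::-1],None,fx=4,fy=4))
for u in (b[0],(342.5,188.9)): print(ext(onz(ray(d,u),147)))
```

```text
[-0.60254803 -1.24378228  0.08646935] [ 29.43684893 -84.62022088]
(array([329.85897436, 188.66666667]), array([327, 180,   8,  16,  78]))
[ 27.38680792 -60.71919791]
[ 32.72001576 -88.53333086]
```

View pics/l2.png

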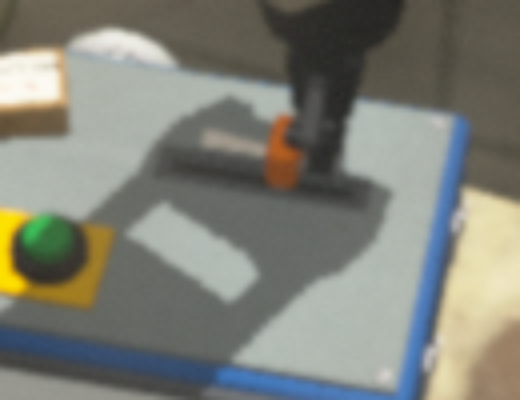

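The lever (crop about (284,155)) is roughly 30 mm from shut, so it sits in the second click. Now the third, gently.

Request:
{"fn": "step_arm", "kwargs": {"increments": [[[0.3, 0, 0], [0, 0, 0], 0], [[0.6, 0, 0], [0, 0, 0], 0], [[0.9, 0, 0], [0, 0, 0], 0], [[1.1, 0, 0], [0, 0, 0], 0], [[1.1, 0, 0], [0, 0, 0], 0]]}}

```text
time_s: 12.95
eef_pos: [585.5, -42.8, 143.0]
ee_rot: [0.001, 0.641, 0.767, -0.001]
force: [1.1, -5.0, -1.1]
grip_width: -0.002
grip_force: 3.1
```

Request:
{"fn": "step_arm", "kwargs": {"increments": [[[0.15, 0, 0], [0, 0, 0], 0], [[0.3, 0, 0], [0, 0, 0], 0], [[0.3, 0, 0], [0, 0, 0], 0]]}}

```text
time_s: 13.32
eef_pos: [584.8, -39.2, 142.9]
ee_rot: [0.0, 0.641, 0.767, -0.0]
force: [0.9, -3.7, 0.7]
grip_width: 0.005
grip_force: 1.7
```

Request:
{"fn": "step_arm", "kwargs": {"increments": [[[0.1, 0, 0], [0, 0, 0], 0], [[0.1, 0, 0], [0, 0, 0], 0]]}}

```text
time_s: 13.58
eef_pos: [584.5, -37.6, 142.9]
ee_rot: [-0.0, 0.641, 0.768, 0.0]
force: [0.4, -1.1, -0.1]
grip_width: -0.003
grip_force: 0.7
```

Request:
{"fn": "step_arm", "kwargs": {"increments": [[[0.1, 0, 0], [0, 0, 0], 0], [[0.15, 0, 0], [0, 0, 0], 0], [[0.15, 0, 0], [0, 0, 0], 0]]}}

```text
time_s: 13.95
eef_pos: [584.2, -36.1, 142.8]
ee_rot: [-0.0, 0.641, 0.768, 0.0]
force: [-0.4, -0.5, 0.4]
grip_width: -0.0
grip_force: 0.0
```

Run:
```python
from h import *
from rig import ctrl
s=ctrl.sense();print(s["force"],s["grip_force"],ext(s["eef_pos"]))
d=ctrl.capture("scene");b=blob(d["img"],"orange",(300,165,365,215));print(b,ext(onz(ray(d,b[0]),147)))
```

```text
[-0.42652316 -0.52377994  0.38817809] 0.0 [ 29.46334183 -68.49384523]
(array([320.86516854, 186.2247191 ]), array([318, 178,   7,  17,  89])) [ 30.11686249 -39.56899238]
```

The third click is in: no force, and the grip is at y ≈ -40 against -42 nominal. I retreat.

Request:
{"fn": "step_arm", "kwargs": {"increments": [[[-1, 0, 0], [0, 0, 0], 0], [[-2, 0, 0], [0, 0, 0], 0], [[-2.5, 0, -3], [0, 0, 0], 0], [[-2.5, 0, -7], [0, 0, 0], 0], [[-2.5, 0, -10], [0, 0, 0], 0], [[-2.5, -5, -12], [0, 0, 0], 0], [[-2.5, -10, -12], [0, 0, 0], 0], [[-2.5, -10, -12], [0, 0, 0], 0]]}}

```text
time_s: 15.0
eef_pos: [488.4, -79.5, 263.3]
ee_rot: [-0.0, 0.642, 0.767, -0.0]
force: [0.8, -1.2, 0.8]
grip_width: 0.004
grip_force: 0.0
```

Run:
```python
from h import *
from rig import ctrl
s=ctrl.sense();print(s["force"],s["eef_pos"])
d=ctrl.capture("scene");c=ctrl.capture("side");b=blob(d["img"],"orange",(300,165,365,215));print(b,ext(onz(ray(d,b[0]),147)))
a=cv2.resize(d["img"][150:285,215:395],(400,300));e=cv2.resize(c["img"][185:335,190:390],(400,300));cv2.imwrite("pics/f.png",np.hstack([a,e])[:,:,::-1])
```

```text
[ 0.77275741 -1.2034027   0.80059618] [488.35910963 -79.53047069 263.32728368]
(array([321.62765957, 185.77659574]), array([318, 177,   9,  18,  94])) [ 31.7689198  -40.97311509]
```

View pics/f.png

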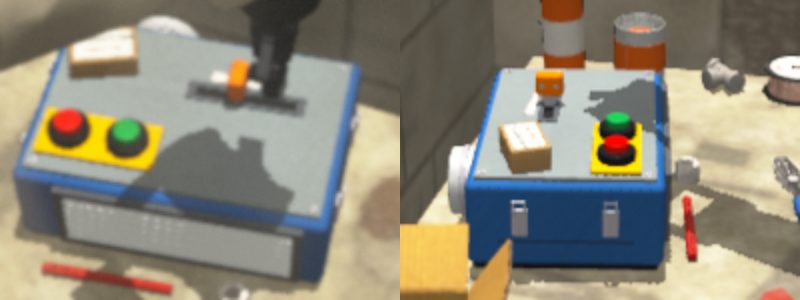

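The lever rests at about 48 mm (y ≈ -41), the green button is out again, the rest looks undisturbed and the arm is clear. I hand in the job.

```bash
python3 -c "
from rig import ctrl
print(ctrl.finish_job())"
```

```text
the job is handed in; nothing more can be done
None
```

I pushed the damper fully shut, pressed the green start button fully in and let it go, then left the lever in the third click with the arm clear; the job was handed in at about 15 s, and no verdict came back.

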